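# Stack the keyed parts tray on its bin

### The arm

A 6-joint arm with a two-finger parallel gripper is mounted at the origin on a cart in front of the work surface, level with it; the furniture and walls round the work are solid. World frame = base frame: x ahead of the robot, y to its left, z up, the work surface at z = 0. Lengths are in m, angles in degrees, forces in N, time in s.
With the tool pointing down it reaches from about 0.35 to 0.8 m from the base axis. Payload 7.3 kg.
Tool frame: the origin (TCP) lies midway between the tips of the shut fingers; the grasp point (between the pads) lies 19 mm behind it (bot.hold_point_z is the distance from the TCP to the grasp point, in m); z points along the fingers, y is the direction in which the jaws open and shut (so a half turn about z gives the same grasp; the last joint's range is limited). The gripper opens to 85 mm and grips with 20 to 120 N. Pads are 22 mm wide; open, the fingers measure 114 mm over their backs; the gripper's body (76 mm by 85 mm) begins 54 mm behind the grasp point. The pads swing forward as they close: fully open they stand 13 mm farther back than shut.
Start: joints at [60.447, 19.595, 87.324, -0, 73.075, -8.365], TCP at [0.19, 0.49, 0.231] pointing down, gripper open.
Joint ranges: [-145.02, 145.02], [-44.19, 115.74], [2.07, 154.8], [-57.11, 237.11], [16.16, 152.29], [-177.93, 177.93]. Speed limits (degrees/s): [147.25, 147.25, 180, 180, 180, 180].

### API

Orientations are given as [roll, pitch, yaw] about the fixed x, y, z axes, in that order (R = Rz(yaw) Ry(pitch) Rx(roll)).
In Python, from station import bot gives the robot as it stands.
- The arm moves only by the tool step_arm, never from a script. Its argument "plan" is a list of rows, each a list of 5 numbers: the shift along the tool's x, y, z in cm, then the turn about the tool's z in degrees, then the finger opening in cm, from 0 to 8.54. In form: [[dx, dy, dz, roll, fingers], ...]. A call has 1 to 12 rows; each row is the pose to reach, as a shift and turn from the pose commanded when the call began, along the tool's axes at that moment; what a row does not reach only later rows make up. A row lasts 1/10 s, in which the tool goes at most 50 mm and 8.59 degrees, less where a joint would pass 70% of its speed; a pose out of reach is approached as far as the arm can. A call with a gripper value outside its range is refused whole. The fingers move at their own pace and stop on an object; "squeeze" is the grip in N (left out, the last holds). Time passes only in rows, so rows that repeat a pose let the fingers close. It gives the time, the measured TCP pose, the force and the opening at its end, in the units of the state.
- bot.get_obs(): the state, without advancing time (a new reading comes with each control period).
- bot.capture(name): name is "scene" or "top"; returns a dict with "image" (384x512x3 uint8, blue, green, red), "fovy" (degrees; the focal length in pixels is half the picture's height over the tangent of half this angle, whatever the lens; pixels are square), "cx", "cy" (the principal point, pixels), "rvec" (rotation vector, rad) and "tvec" (3), from world to camera coordinates, as OpenCV has them. Camera axes: x right, y down, z forward; pixel columns grow to the right and rows downward; lengths in m; the calibration is good to about 2 mm. A picture is of the moment at which its call begins. There is no depth.
- bot.job_done(): hands the job in, once; it reports no verdict.
The state is a dict: "clock": time; "joint_pos": joint angles; "qvel": joint speeds; "joint_torque": joint torques, N m; "ee_pos": TCP position; "tool_rot": TCP orientation; "wrist_force": force on the tool from outside, world axes, zero at the start; "ft_torque": the same for the moment, N m; "opening": finger opening in m.
Only numpy, scipy, OpenCV 4.12 (cv2) and the standard library are available. Lean on these libraries where they do the work, as an engineer would, in place of code of your own. Each camera call takes 0.05 s, during which the arm holds its last target.

### The job

Of the two small-parts trays on the bench, take the one whose end lugs are narrow enough for the notches of the bolted-down bin. Set it on top of the bin, lengthwise along it, so that both lugs drop into the notches and the tray sits level and fully down on the rim, and let go; do not drop it from a height, and leave the other tray where it stands.

Things in the scene. Friction and masses are not known exactly. Their poses are not given: they have to be found in the camera images.
- bin: Open grey metal parts bin bolted to the bench, 140 mm long (x), 100 wide (y), 45 high, walls 6; screw ears stick out 18 at mid-sides; small parts lie inside. Mid-way in each short end's rim is a notch 46 wide, 14 deep, open through the wall. Origin: centre of underside, on the bench; z up. Stands in any of three places; x within 20 deg of straight ahead.
- narrow_tray_centre (a point): Tray to stack, 140 mm long (x), 100 wide (y), rim 34 above its feet: two lugs 20 wide under the short ends, sticking out 12. Floor's underside 12 above the feet, with a 102x62 step 8 deep that fits in the bin with 13 play. Holds two fixed knobs; 0.2 to 0.4 kg. Point: centre, 36 above the feet; seated, it is 69 above the bin's underside. Either way round fits; x within 25 deg of ahead.
- narrow_tray_grip (a point): Where to hold that tray: its upright black grip block in the middle, 60 mm long (along x), 14 thick (along y), from 36 to 72 above the lug feet; pinch it across the 14 from above. Point: on the block's axis, 60 above the feet (24 above the tray's centre), 12 below the block's top. Axes as the tray's. Carry it straight across: the fixture behind has a lever and open lid up to 260 high.
- wide_tray_centre (a point): The other tray, to be left alone: the same in all ways (grip too) except that its end lugs are 70 mm wide and cannot enter the notches. Point: its centre, 36 above the lug feet; z up. It stands in one of the same three places.

How it is judged:
By the outcome, as a careful person would: the job done as asked, in the order asked, and still so for the second after the job is handed in, with the robot touching nothing.
It also fails if it takes over 37 s, if anything falls off the work surface, if the arm or the gripper's body presses on something with over 40 N, if the wrist force passes 120 N, or if a joint passes its speed limit or range.

## Working session

There is one attempt and no reset: what is moved stays moved. The work goes in short steps, Python scripts to look and compute and a tool call to move; the robot and the scene stay as the last step left them, time stands still between calls to the robot, and variables do not carry over. Pictures are saved under pics/ and viewed, and the job is handed in when it is done.

Besides the shell and the picture viewer there is one more tool, called as name(argument=value, ...) on one line, values as JSON. step_arm: Moves the arm, as the interface text tells. Its arguments: {"type":"object","properties":{"plan":{"type":"array","items":{"type":"array","items":{"type":"number"}}},"squeeze":{"type":"number"}},"required":["plan"]}

```bash
mkdir -p pics
python3 - <<'E'
from station import bot
import cv2,pickle
o=bot.get_obs();print(o)
for n in("scene","top"):
    c=bot.capture(n);cv2.imwrite(f"pics/{n}0.png",c["image"]);pickle.dump(c,open(n+"0.pkl","wb"))
    print({k:v for k,v in c.items() if k!="image"})
print(bot.hold_point_z)
E
```

```text
{'clock': 0.0, 'joint_pos': array([ 6.04467918e+01,  1.96373091e+01,  8.73774717e+01, -6.41705810e-04,
        7.30753576e+01, -8.36606977e+00]), 'qvel': array([-0.00991811,  0.10678107,  0.06075234, -0.05223067,  0.02443591,
       -0.03631675]), 'joint_torque': array([ 7.21232755e-05, -4.33687055e+01, -2.46009761e+01, -1.41356390e-04,
        7.98570458e-03,  5.37211619e-06]), 'ee_pos': array([0.18953029, 0.48915897, 0.23061659]), 'tool_rot': array([-1.79910732e+02, -1.25077779e-02,  1.58813039e+02]), 'wrist_force': array([-0.16165664,  0.15139396, -0.0439374 ]), 'ft_torque': array([0.04612779, 0.02506438, 0.02424396]), 'opening': 0.08542283411975425}
{'fovy': 46.4698391467286, 'cx': 256.36006790712247, 'cy': 195.9250227230492, 'rvec': array([ 2.29654633, -0.9597406 ,  0.3289506 ]), 'tvec': array([-0.28884182,  0.35018874,  1.16171879])}
{'fovy': 57.72607112871555, 'cx': 258.6537640642463, 'cy': 192.85279999420302, 'rvec': array([ 2.1559142 , -2.18108731,  0.04448198]), 'tvec': array([0.10656592, 0.52819351, 0.93497807])}
0.0187
```

View pics/scene0.png

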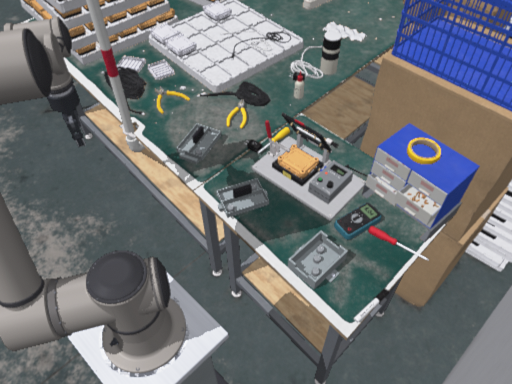

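View pics/top0.png

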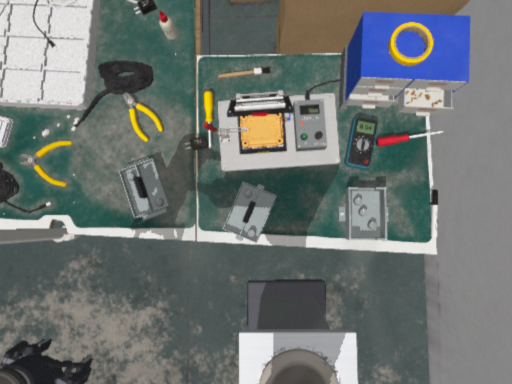

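Run:
```python
import cv2,pickle,numpy as np
t=pickle.load(open("top0.pkl","rb"))["image"];s=pickle.load(open("scene0.pkl","rb"))["image"]
def z(i,x,y,w,h,f): return cv2.resize(i[y:y+h,x:x+w],None,fx=f,fy=f,interpolation=cv2.INTER_CUBIC)
cv2.imwrite("pics/t_trays.png",np.hstack([z(t,100,145,80,90,5),z(t,205,165,80,90,5)]))
cv2.imwrite("pics/t_bin.png",z(t,325,165,80,90,6))
cv2.imwrite("pics/s_trays.png",np.hstack([z(s,165,110,66,60,6),z(s,210,165,66,60,6)]))
cv2.imwrite("pics/s_bin.png",z(s,280,225,80,70,7))
```

```text
(no output)
```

View pics/t_trays.png

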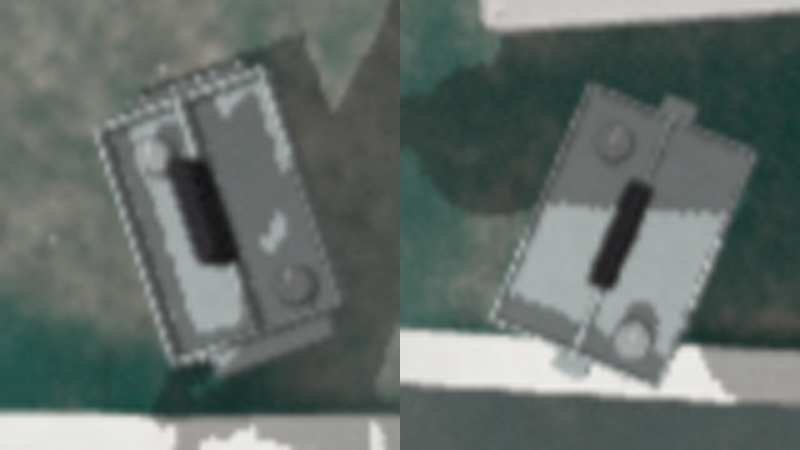

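View pics/s_trays.png

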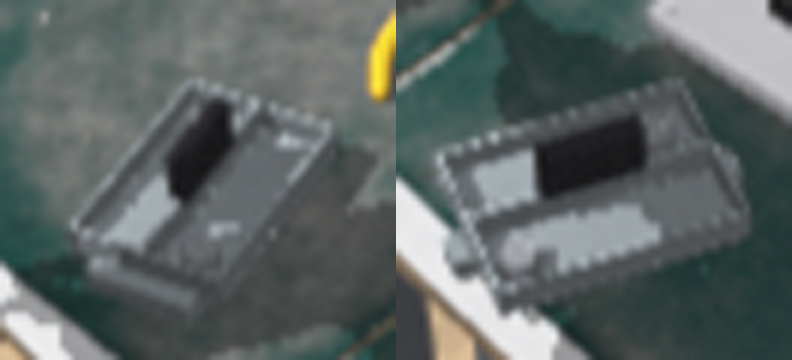

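View pics/t_bin.png

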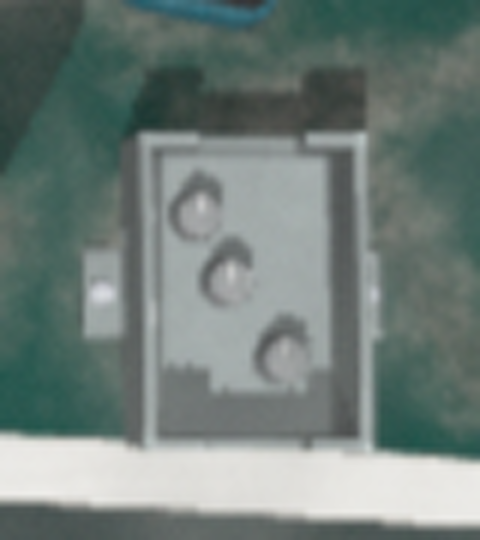

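View pics/s_bin.png

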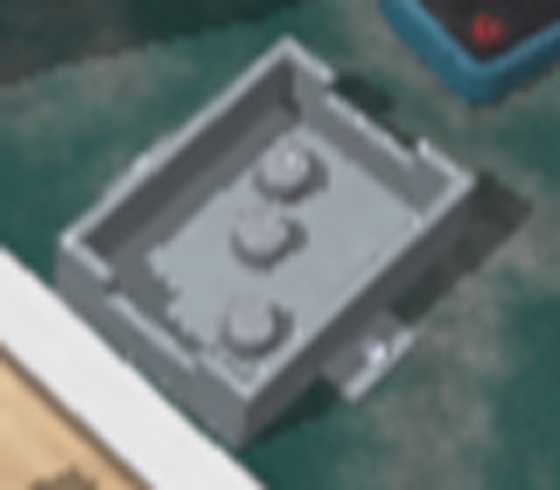

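```bash
cat > h.py <<'E'
import cv2,pickle,numpy as np
def ray(c,uv):
    R=cv2.Rodrigues(c["rvec"])[0];f=192/np.tan(np.radians(c["fovy"]/2))
    d=R.T@np.array([(uv[0]-c["cx"])/f,(uv[1]-c["cy"])/f,1]);return -R.T@c["tvec"],d
def cast(c,uv,z):
    o,d=ray(c,uv);return o+d*(z-o[2])/d[2]
def proj(c,P):
    R=cv2.Rodrigues(c["rvec"])[0];f=192/np.tan(np.radians(c["fovy"]/2))
    q=R@np.asarray(P)+c["tvec"];return f*q[:2]/q[2]+[c["cx"],c["cy"]]
def unz(p,x,y,f,x0=0): return ((p[0]-x0+.5)/f-.5+x,(p[1]+.5)/f-.5+y)
def rect(P):
    P=np.array(P)[:,:2];(c,wh,a)=cv2.minAreaRect(P.astype(np.float32)*1000)
    s=[np.linalg.norm(P[i]-P[i-1])*1000 for i in range(4)]
    # yaw of long axis from sides mean
    e=[P[(i+1)%4]-P[i] for i in range(4)]
    l=(e[0]-e[2]) if np.linalg.norm(e[0]-e[2])>np.linalg.norm(e[1]-e[3]) else e[1]-e[3]
    sh=(e[1]-e[3]) if np.linalg.norm(e[0]-e[2])>np.linalg.norm(e[1]-e[3]) else e[0]-e[2]
    if l[0]<0:l=-l
    if sh[1]<0: sh=-sh
    print("c",P.mean(0).round(4),"sides",np.round(s,1),"yaw long",np.degrees(np.arctan2(l[1],l[0])).round(2),"yaw short-90",np.degrees(np.arctan2(sh[1],sh[0])).round(2)-90)
E
python3 - <<'E'
from h import *
t=pickle.load(open("top0.pkl","rb"));s=pickle.load(open("scene0.pkl","rb"))
rect([cast(t,unz(p,205,165,5,400),.034) for p in[(590,84),(757,153),(660,385),(493,318)]])
rect([cast(s,unz(p,210,165,6,396),.034) for p in[(438,153),(680,80),(750,212),(503,305)]])
rect([cast(t,unz(p,325,165,6),.045) for p in[(138,133),(368,133),(373,450),(147,445)]])
rect([cast(s,unz(p,280,225,7),.045) for p in[(288,38),(475,180),(245,395),(62,240)]])
for c in(t,s): print(ray(c,(0,0))[0])
def z(i,x,y,w,h,f): return cv2.resize(i[y:y+h,x:x+w],None,fx=f,fy=f,interpolation=cv2.INTER_CUBIC)
cv2.imwrite("pics/b1.png",z(t["image"],336,178,60,66,9))
cv2.imwrite("pics/b2.png",z(s["image"],283,225,68,66,9))
cv2.imwrite("pics/g1.png",np.hstack([z(t["image"],216,175,68,74,8)]))
cv2.imwrite("pics/g2.png",z(s["image"],212,172,64,50,11))
E
```

```text
c [0.4783 0.125 ] sides [136.9  98.1 135.1  96.9] yaw long -23.16 yaw short-90 -22.72
c [0.4735 0.1241] sides [107.1 137.2  98.1 138.6] yaw long -21.83 yaw short-90 -23.879999999999995
c [ 0.4712 -0.1865] sides [137.2 100.7 138.9  97.8] yaw long -0.62 yaw short-90 -1.25
c [ 0.4673 -0.186 ] sides [137.8  97.8 138.7  96. ] yaw long -1.06 yaw short-90 -0.7900000000000063
[0.45933249 0.07010553 0.97397513]
[-0.115769   -0.5362777   1.12011431]
```

View pics/b1.png

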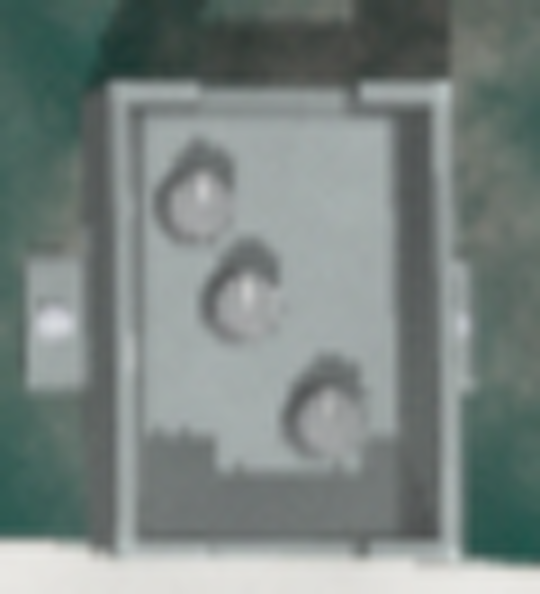

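View pics/b2.png

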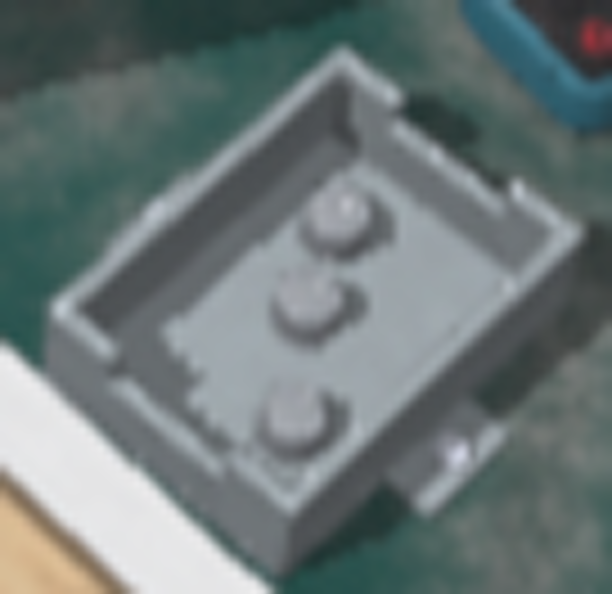

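View pics/g1.png

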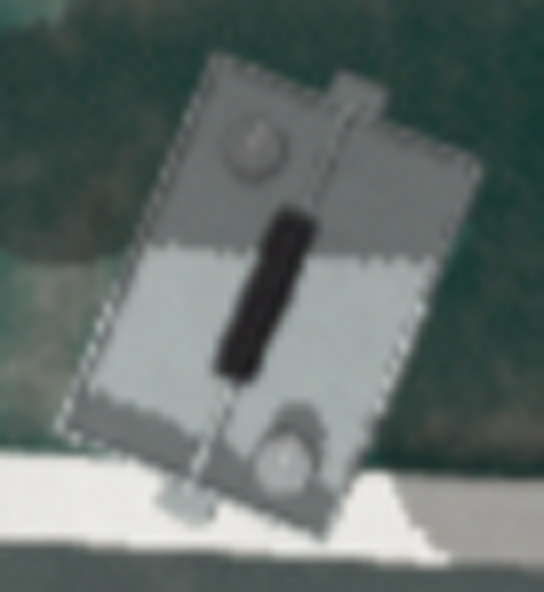

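View pics/g2.png

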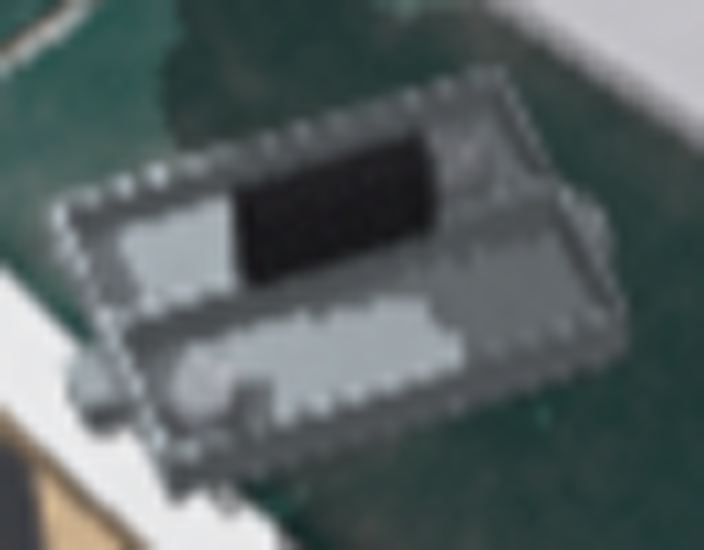

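Run:
```python
from h import *
t=pickle.load(open("top0.pkl","rb"));s=pickle.load(open("scene0.pkl","rb"))
rect([cast(t,unz(p,216,175,8),.034) for p in[(212,54),(484,162),(324,538),(60,434)]])
rect([cast(s,unz(p,212,172,11),.034) for p in[(50,207),(492,63),(628,315),(170,465)]])
rect([cast(t,unz(p,336,178,9),.045) for p in[(107,82),(452,82),(462,558),(115,552)]])
rect([cast(s,unz(p,283,225,9),.045) for p in[(342,45),(583,232),(290,512),(50,310)]])
# grip mask
for c,(x,y,w,h) in((t,(216,175,68,74)),(s,(212,172,64,50))):
    m=(c["image"][y:y+h,x:x+w].max(2)<60).astype(np.uint8)
    n,l,st,ce=cv2.connectedComponentsWithStats(m);i=1+np.argmax(st[1:,4]);r=cv2.minAreaRect(np.argwhere(l==i)[:,::-1].astype(np.float32));print(st[i],ce[i]+[x,y],r)
    print(cast(c,ce[i]+[x,y],.070 if c is t else .056))
from station import bot; print(bot.get_obs()["tool_rot"])
```

```text
c [0.4781 0.1258] sides [138.2  99.3 137.2  95.5] yaw long -22.98 yaw short-90 -22.150000000000006
c [0.4738 0.1262] sides [100.4 138.2 102.5 137.3] yaw long -22.52 yaw short-90 -22.959999999999994
c [ 0.4712 -0.1859] sides [137.8 100.7 139.  100.1] yaw long -0.81 yaw short-90 -1.1200000000000045
c [ 0.4671 -0.1859] sides [139.7  99.1 139.   97.6] yaw long -0.57 yaw short-90 -1.0300000000000011
[28 27 11 20 94] [248.9893617  211.13829787] ((32.57758712768555, 36.318965911865234), (4.989645481109619, 21.402952194213867), 23.198589324951172)
[0.47852569 0.12446315 0.07      ]
[ 41  26  23  24 174] [267.55172414 209.45977011] ((55.780006408691406, 36.959999084472656), (21.200000762939453, 21.400001525878906), 36.869895935058594)
[0.47659408 0.01850208 0.056     ]
[-1.79924255e+02 -1.21286670e-02  1.58811341e+02]
```

step_arm(plan=[[-2,-1.2,0,0,5],[-6,-3.6,0,0.5,5],[-10,-6,0,1,5],[-14,-8.3,0,1.5,5],[-18,-10.7,0,1.5,5],[-22,-13,0,1.5,5],[-26,-15.4,0,1.5,5],[-30,-17.8,0,1.5,5],[-34,-20.1,0,1.5,5],[-37.5,-22.2,0,1.5,5],[-39.8,-23.6,0,1.5,5],[-39.8,-23.6,0,1.5,5]])

```text
clock: 1.3
ee_pos: [0.4772, 0.1229, 0.2307]
tool_rot: [-180.0, 0.0, 157.1]
wrist_force: [-0.6, 0.4, 0.3]
opening: 0.0497
```

step_arm(plan=[[0,0,2,0,5],[0,0,5,0,5],[0,0,8,0,5],[0,0,10,0,5],[0,0,10,0,5],[0,0,10,0,5],[0,0,10,0,5]])

```text
clock: 2.0
ee_pos: [0.4762, 0.1261, 0.1326]
tool_rot: [179.9, 0.1, 157.3]
wrist_force: [0.5, 0.5, 0.2]
opening: 0.0499
```

Run:
```python
from station import bot
from h import *
o=bot.get_obs();print(o["clock"],o["ee_pos"],o["tool_rot"],o["opening"],o["wrist_force"])
c=bot.capture("top");s=bot.capture("scene")
def z(i,x,y,w,h,f): return cv2.resize(i[y:y+h,x:x+w],None,fx=f,fy=f,interpolation=cv2.INTER_CUBIC)
cv2.imwrite("pics/a1.png",np.hstack([z(c["image"],200,150,100,110,4),z(s["image"],190,130,100,110,4)]))
```

```text
2.0 [0.47615928 0.12606341 0.13257898] [1.79931460e+02 1.08190512e-01 1.57336674e+02] 0.049913087616462695 [0.54798156 0.50403693 0.24360427]
```

View pics/a1.png

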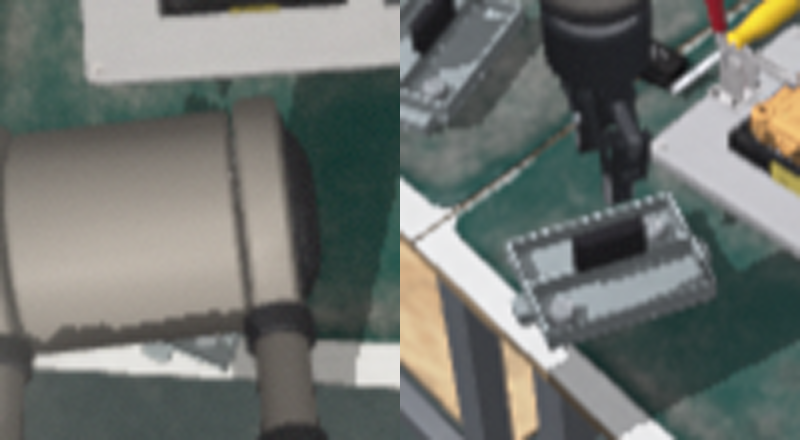

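The tray stands undisturbed and the fingers are above its black grip block. I'm descending now.

step_arm(plan=[[0,0,2,0,5],[0,0,4,0,5],[0,0,6,0,5],[0,0,7.5,0,5],[0,0,8.5,0,5],[0,0,9,0,5],[0,0,9,0,5],[0,0,9,0,5],[0,0,9,0,5]])

```text
clock: 3.0
ee_pos: [0.4761, 0.1257, 0.0421]
tool_rot: [180.0, 0.1, 157.3]
wrist_force: [0.1, 1.3, 0.1]
opening: 0.0499
```

step_arm(plan=[[0,0,0,0,3],[0,0,0,0,2],[0,0,0,0,1],[0,0,0,0,0.5],[0,0,0,0,0.5],[0,0,0,0,0.5],[0,0,0,0,0.5],[0,0,0,0,0.5]], squeeze=60)

```text
clock: 3.8
ee_pos: [0.4759, 0.1258, 0.0417]
tool_rot: [180.0, 0.0, 157.3]
wrist_force: [-0.6, 0.4, 5.6]
opening: 0.0135
```

step_arm(plan=[[0,0,-1,0,0.5],[0,0,-2.5,0,0.5],[0,0,-4,0,0.5],[0,0,-6,0,0.5],[0,0,-8,0,0.5],[0,0,-10,0,0.5],[0,0,-10,0,0.5],[0,0,-10,0,0.5],[0,0,-10,0,0.5]])

```text
clock: 4.7
ee_pos: [0.4746, 0.1255, 0.1401]
tool_rot: [-179.9, -0.1, 157.3]
wrist_force: [0.0, 0.2, -3.5]
opening: 0.0129
```

Run:
```python
from station import bot
from h import *
o=bot.get_obs();print(o["clock"],o["ee_pos"],o["tool_rot"],o["opening"],o["wrist_force"])
s=bot.capture("scene")
def z(i,x,y,w,h,f): return cv2.resize(i[y:y+h,x:x+w],None,fx=f,fy=f,interpolation=cv2.INTER_CUBIC)
cv2.imwrite("pics/a2.png",z(s["image"],190,100,100,110,5))
# shift to bin in tool axes
R=np.array
y=np.radians(157.3);x_=R([np.cos(y),np.sin(y)]);y_=R([np.sin(y),-np.cos(y)])
d=R([.469,-.186])-R([.476,.1256]);print(d@x_,d@y_)
```

```text
4.7 [0.47461411 0.12548455 0.14007281] [-1.79929945e+02 -1.26630873e-01  1.57310721e+02] 0.012858704491657047 [ 0.03918445  0.24424171 -3.53003321]
-0.11379055616206392 -0.2901642109708366
```

View pics/a2.png

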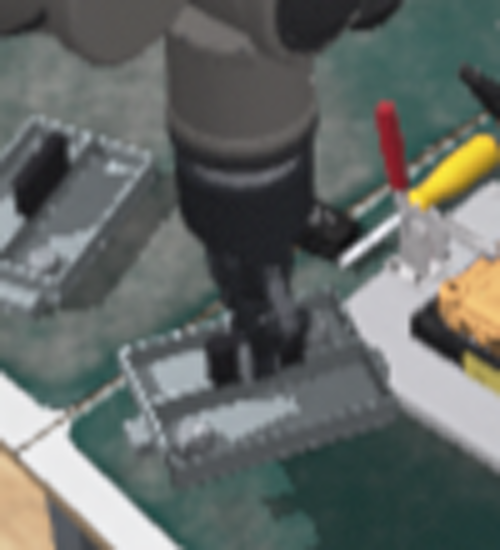

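step_arm(plan=[[-0.4,-1,0,-1,0.5],[-1.2,-3,0,-3,0.5],[-2.3,-6,0,-5,0.5],[-3.5,-9,0,-7,0.5],[-4.7,-12,0,-9,0.5],[-5.9,-15,0,-11,0.5],[-7.1,-18,0,-13,0.5],[-8.3,-21,0,-15,0.5],[-9.4,-24,0,-17,0.5],[-10.4,-26.5,0,-19,0.5],[-11.1,-28.3,0,-21,0.5],[-11.4,-29,0,-21.8,0.5]])

```text
clock: 5.95
ee_pos: [0.4683, -0.1874, 0.1402]
tool_rot: [180.0, -0.1, 179.0]
wrist_force: [-0.2, -0.6, -3.1]
opening: 0.0132
```

step_arm(plan=[[0,0,0,0,0.5],[0,0,0.5,0,0.5],[0,0,1.5,0,0.5],[0,0,2.5,0,0.5],[0,0,2.5,0,0.5],[0,0,2.5,0,0.5],[0,0,2.5,0,0.5],[0,0,2.5,0,0.5]])

```text
clock: 6.75
ee_pos: [0.4691, -0.186, 0.1166]
tool_rot: [-180.0, 0.0, 179.1]
wrist_force: [-0.5, -1.0, -3.4]
opening: 0.0134
```

Run:
```python
from station import bot
from h import *
o=bot.get_obs();print(o["clock"],o["ee_pos"],o["tool_rot"],o["opening"],o["wrist_force"])
s=bot.capture("scene");t=bot.capture("top")
pickle.dump(s,open("s3.pkl","wb"));pickle.dump(t,open("t3.pkl","wb"))
def z(i,x,y,w,h,f): return cv2.resize(i[y:y+h,x:x+w],None,fx=f,fy=f,interpolation=cv2.INTER_CUBIC)
cv2.imwrite("pics/a3.png",np.hstack([z(s["image"],270,190,90,110,5),z(t["image"],325,150,70,110,5)]))
```

```text
6.75 [ 0.46909649 -0.18596667  0.11662633] [-1.79981857e+02  4.16435954e-02  1.79113459e+02] 0.013381409335899474 [-0.47881398 -1.01315774 -3.39257037]
```

View pics/a3.png

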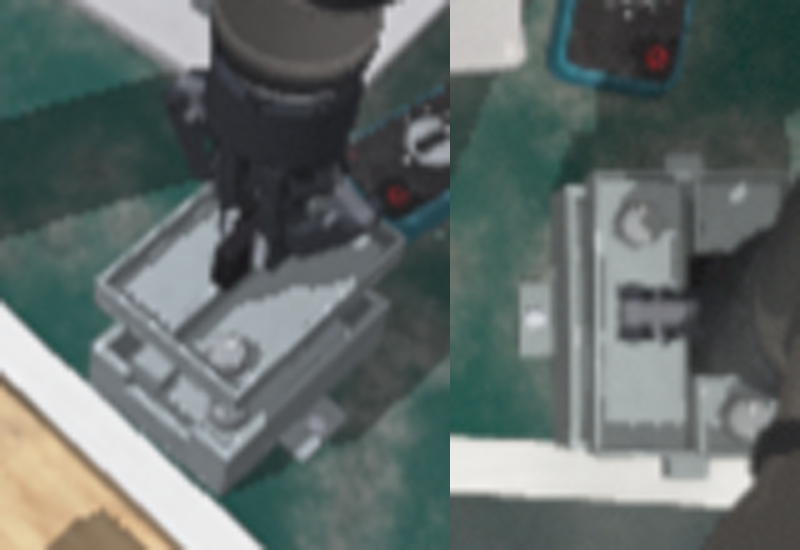

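Run:
```python
from h import *
t=pickle.load(open("t3.pkl","rb"));s=pickle.load(open("s3.pkl","rb"))
a,b=[cast(t,unz(p,325,150,5,450),.109) for p in[(597,172),(597,452)]];print(a,b,(a+b)/2-[0,.05,0])
l,n,r=[cast(s,unz(p,270,190,5),.109) for p in[(97,283),(237,402),(405,240)]];print(l,n,r,(l+r)/2)
```

```text
[ 0.54186178 -0.1385537   0.109     ] [ 0.40436316 -0.13439739  0.109     ] [ 0.47311247 -0.18647555  0.109     ]
[ 0.39841313 -0.13536934  0.109     ] [ 0.3952878  -0.23492098  0.109     ] [ 0.53526847 -0.23554704  0.109     ] [ 0.4668408  -0.18545819  0.109     ]
```

step_arm(plan=[[0,0,0.8,0,0.5],[0,0,1.6,0,0.5],[0,0,2.2,0,0.5],[0,0,2.8,0,0.5],[0,0,3.2,0,0.5],[0,0,3.5,0,0.5],[0,0,3.7,0,0.5],[0,0,3.7,0,0.5],[0,0,3.7,0,0.5],[0,0,3.7,0,0.5]])

```text
clock: 7.85
ee_pos: [0.469, -0.186, 0.0795]
tool_rot: [-180.0, 0.0, 179.1]
wrist_force: [-0.3, 0.6, -2.9]
opening: 0.013
```

step_arm(plan=[[0,0,0.1,0,0.5],[0,0,0.2,0,0.5],[0,0,0.3,0,0.5],[0,0,0.3,0,0.5],[0,0,0.3,0,0.5]])

```text
clock: 8.35
ee_pos: [0.4689, -0.1859, 0.0762]
tool_rot: [180.0, -0.0, 179.1]
wrist_force: [-0.3, 0.3, -3.1]
opening: 0.0133
```

step_arm(plan=[[0,0,0.05,0,0.5],[0,0,0.1,0,0.5],[0,0,0.15,0,0.5],[0,0,0.15,0,0.5],[0,0,0.15,0,0.5]])

```text
clock: 8.85
ee_pos: [0.4689, -0.1859, 0.0748]
tool_rot: [180.0, 0.0, 179.1]
wrist_force: [-0.5, 0.1, -2.8]
opening: 0.0131
```

step_arm(plan=[[0,0,0.05,0,0.5],[0,0,0.1,0,0.5],[0,0,0.1,0,0.5],[0,0,0.1,0,0.5]])

```text
clock: 9.25
ee_pos: [0.4689, -0.1858, 0.0747]
tool_rot: [-180.0, 0.0, 179.1]
wrist_force: [-2.9, 1.2, 7.0]
opening: 0.0132
```

Contact came at the expected seated height. I'll look before letting go.

Run:
```python
from station import bot
from h import *
s=bot.capture("scene")
def z(i,x,y,w,h,f): return cv2.resize(i[y:y+h,x:x+w],None,fx=f,fy=f,interpolation=cv2.INTER_CUBIC)
cv2.imwrite("pics/a4.png",z(s["image"],270,200,90,100,6))
```

```text
(no output)
```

View pics/a4.png

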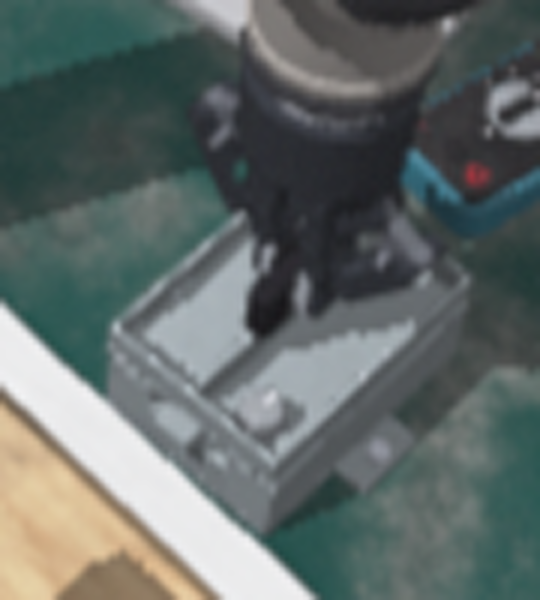

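The tray sits flush on the bin, and the near lug is in its notch at about (180,420) in the zoom. I'm releasing it and going up.

step_arm(plan=[[0,0,0,0,1.5],[0,0,0,0,2.2],[0,0,0,0,3],[0,0,0,0,4],[0,0,0,0,5],[0,0,0,0,5],[0,0,0,0,5],[0,0,0,0,5]])

```text
clock: 10.1
ee_pos: [0.4689, -0.1859, 0.0738]
tool_rot: [180.0, 0.0, 179.1]
wrist_force: [0.1, -0.8, 0.4]
opening: 0.0498
```

step_arm(plan=[[0,0,-0.5,0,5],[0,0,-1.5,0,5],[0,0,-3,0,5],[0,0,-5,0,5],[0,0,-8,0,5],[0,0,-11,0,5],[0,0,-14,0,5],[0,0,-16,0,5],[0,0,-16,0,5],[0,0,-16,0,5]])

```text
clock: 11.1
ee_pos: [0.4687, -0.1858, 0.2341]
tool_rot: [-180.0, 0.0, 179.1]
wrist_force: [-0.2, -0.2, -0.2]
opening: 0.0496
```

step_arm(plan=[[0,-1,0,0,5],[0,2,0,0,5],[0,6,0,0,5],[0,10,0,0,5],[0,14,0,0,5],[0,17,0,0,5],[0,18,0,0,5],[0,18,0,0,5],[0,18,0,0,5]])

```text
clock: 12.0
ee_pos: [0.4717, -0.0069, 0.2333]
tool_rot: [-180.0, -0.0, 179.1]
wrist_force: [0.4, -0.3, -0.7]
opening: 0.05
```

Run:
```python
from station import bot
from h import *
o=bot.get_obs();print(o["clock"],o["ee_pos"],o["opening"],o["wrist_force"])
s=bot.capture("scene");t=bot.capture("top")
pickle.dump(s,open("s5.pkl","wb"));pickle.dump(t,open("t5.pkl","wb"))
def z(i,x,y,w,h,f): return cv2.resize(i[y:y+h,x:x+w],None,fx=f,fy=f,interpolation=cv2.INTER_CUBIC)
cv2.imwrite("pics/a5.png",np.hstack([z(s["image"],275,215,80,80,5),z(t["image"],325,170,75,80,5)]))
cv2.imwrite("pics/a5f.png",t["image"])
```

```text
12.0 [ 0.47169557 -0.00693985  0.23331378] 0.05001486594410714 [ 0.44769294 -0.29875582 -0.65575334]
```

View pics/a5.png

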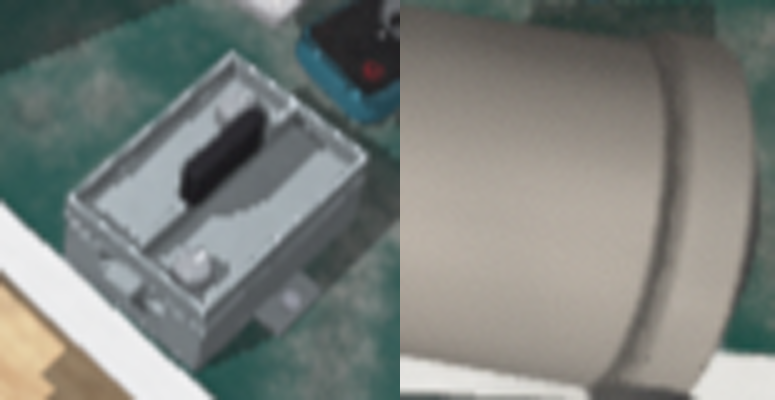

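View pics/a5f.png

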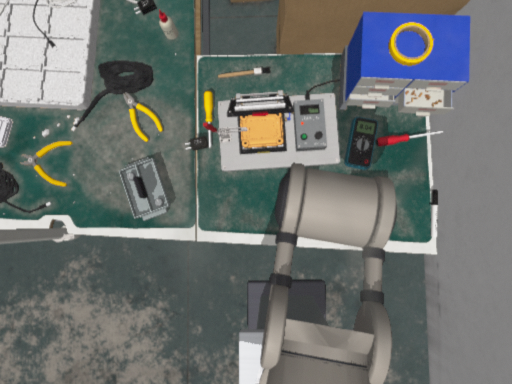

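Run:
```python
from h import *
from station import bot
s=pickle.load(open("s5.pkl","rb"))
for z in(.067,.075):
  print(z);rect([cast(s,unz(p,275,215,5),z) for p in[(234,50),(368,157),(204,307),(67,195)]])
bot.job_done()
```

```text
0.067
c [ 0.4686 -0.1838] sides [139.4  99.6 135.6  98.1] yaw long -1.53 yaw short-90 -1.3299999999999983
0.075
c [ 0.4642 -0.1864] sides [138.4  98.8 134.6  97.4] yaw long -1.53 yaw short-90 -1.3299999999999983
the job is handed in; nothing more can be done
```

I put the narrow-lug tray (the middle one) on the bin, let go, withdrew the gripper and handed the job in at about 12 s. I carried it across level at low height, lowered it until it met the rim, then opened the fingers.

**Seating:** contact came at TCP height 74.7 mm against 74.5 mm expected, with about 10 N. After release, the scene view shows the rim flush and level on the bin and the near lug in its notch. The tray's outline is within about 2 mm and 1° of the bin's.

**Other tray:** the wide-lug tray is still at its original place in the last top view.

**Gaps and disagreements:**
- The two cameras disagreed by about 4 mm in x throughout, so I used their average; the fit has ±13 mm of play.
- In the last check the arm hid the bin from the top camera, so the far lug was not seen directly. I inferred it from the level rim and the contact height.

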